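# Turn the spot tile over and stand it on the reading easel

## Task

The white spot tile lies on the desk with its wells face down. Turn it over and stand it on the small sloping easel so that the wells face outward and can be read: upright on one of its short edges in the easel's ledge, centred and flat against the backrest. Do not let it bang onto the easel, do not disturb the other things, and let go of it.

Things in the scene. Friction and masses are not known exactly. Their poses are not given: they have to be found in the camera images.
- tile: White ceramic spot tile, 110 x 50 x 12 mm, about 0.12 kg, loose, flat on the desk (z = 0) at the start. Origin: centre of the wells face (8 round wells of 17 mm, 4 mm deep, in 2 rows of 4), which starts face down. x along the 110 mm length, y along the 50 mm width, z from the wells face through the thickness to the plain back (up at the start).
- tile_wells (a point): Centre of the tile's wells face (same point as the tile's origin).
- tile_back (a point): Centre of the tile's plain back face, 12 mm from the wells face.
- easel: Small fixed metal easel, facing roughly to the right (the desk), on a grey foot 125 x 86 x 8 mm. Origin under the foot, near its centre; z up, x level, pointing to its rear. The backrest strip, 32 mm wide (narrower than the tile: fingers pass on both sides), 4 mm thick and 64 mm long, rises at 48 deg from level, leaning to +x. Thin struts behind it and under the ledge run to the foot.
- easel_rest (a point): Mid width of the line where the backrest's face meets the ledge, 42 mm up. x: up the slope in the face; z: outward normal of the face; y level. Ledge: plane x = 0, 44 mm wide, 21 mm deep from the face (z = 0) to a lip 3 mm thick, 7 mm high. A tile rightly placed has its centre at x = 55 mm, y = 0, faces at z = 0 and 12 mm.
- easel_top (a point): Mid width of the backrest face's upper edge, 64 mm up the slope from easel_rest. A tile standing on a short edge projects 46 mm beyond it, with free space behind.
- marker: Bystander: marker pen 135 x 17 x 16 mm lying beside the tile, about 85 mm from the tile's centre. Origin at the middle of its underside, y along it.
- tape_roll: Bystander: roll of tape, 54 mm diameter, 25 mm high, lying on the desk about 110 mm from the tile's centre on the other side from the marker. Origin at the centre of its underside.
- petri: Bystander: petri dish, 60 mm diameter, 16 mm high, beside the easel. Origin at the centre of its underside.
- reagent: Bystander: brown bottle with white cap, 39 mm diameter, 81 mm high, standing on the other side of the easel. Origin at the centre of its underside.
There are look-alikes about, which are no part of the job. Leave any brown look-alike of the easel alone.

How it is judged:
By the outcome, as a careful person would: the job done as asked, in the order asked, and still so for the second after the job is handed in, with the robot touching nothing.
It also fails if it takes over 61 s, if anything falls off the work surface, if the arm or the gripper's body presses on something with over 40 N, if the wrist force passes 120 N, or if a joint passes its speed limit or range.

## Robot

A 6-joint arm with a two-finger parallel gripper is mounted at the origin on a cart in front of the work surface, level with it; the furniture and walls round the work are solid. World frame = base frame: x ahead of the robot, y to its left, z up, the work surface at z = 0. Lengths are in m, angles in rad, forces in N, time in s.
With the tool pointing down it reaches from about 0.375 to 0.975 m from the base axis. Payload 3.8 kg.
Tool frame: the origin (TCP) lies at the very end of the fingers, on their centre line; the grasp point (between the pads) lies bot.grip_point_offset behind it (bot.grip_point_offset is the distance from the TCP to the grasp point, in m); z points along the fingers, y is the line along which they close (so a half turn about z gives the same grasp; the last joint's range is limited). The gripper opens to 85 mm and grips with 20 to 120 N. Pads are 22 mm wide; open, the fingers measure 114 mm over their backs; the gripper's body (76 mm by 85 mm) begins 54 mm behind the grasp point. The pads swing forward as they close: fully open they stand 13 mm farther back than shut.
Start: joints at [-1.181, 0.264, 1.604, -0, 1.274, -0.037], TCP at [0.279, -0.614, 0.231] pointing down, gripper open.
Joint ranges: [-2.63, 2.63], [-0.94, 2.18], [0.31, 2.57], [-1.31, 4.45], [0, 2.66], [-2.55, 2.55]. Speed limits (rad/s): [2.57, 2.57, 3.14, 3.14, 3.14, 3.14].

## Interface

Orientations are given as a rotation vector (axis times angle).
In Python, from workcell import bot, vision gives the robot as it stands.
- The arm moves only by the tool play_rows, never from a script. Its argument "rows" is a list of rows, each an object of numbers: "dx", "dy", "dz": the shift along the tool's x, y, z as a fraction of full scale; "roll": the turn about the tool's z as a fraction of full scale; "fingers": the closure, from 0 (fully open) to 1 (shut). In form: [{"dx": .., "dy": .., "dz": .., "roll": .., "fingers": ..}, ...]. A call has 1 to 20 rows; each row shifts and turns the commanded pose from where the row before left it, along the tool's axes as they then stand; what a row does not reach is not made up. Full scale, the value 1, is 0.04 m for a shift and 4 degrees for a turn. A row lasts 1/12 s, in which the tool goes at most 41.7 mm and 7.16 degrees, less where a joint would pass 70% of its speed; a pose out of reach is approached as far as the arm can. A call with a number of a shift or a turn outside -1 to 1 is refused whole. A call with a gripper value outside its range is refused whole. The fingers move at their own pace and stop on an object; "grip_force" is the grip in N (left out, the last holds). Time passes only in rows, so rows that do not move let the fingers close. It gives the time, the measured TCP pose, the force and the opening at its end, in the units of the state.
- bot.read_state(): the state, without advancing time (a new reading comes with each control period).
- vision.read_camera(name): name is "scene" or "top"; returns a dict with "pixels" (420x560x3 uint8, red, green, blue), "depth" (420x560 float32, m along the optical axis (not along the pixel's ray), 0 where there is no reading), "fx", "fy", "cx", "cy" (pixels), "distortion" ([k1, k2, p1, p2, k3] as OpenCV has them; the pictures are not rectified), "R" (3x3) and "t" (3): a world point X has camera coordinates R X + t. Camera axes: x right, y down, z forward; pixel columns grow to the right and rows downward; lengths in m; the calibration is good to about 2 mm. A picture is of the moment at which its call begins.
- bot.finish_job(): hands the job in, once; it reports no verdict.
The state is a dict: "time": time; "q": joint angles; "joint_vel": joint speeds; "joint_torque": joint torques, N m; "tool_pos": TCP position; "tcp_rot": TCP orientation; "wrist_force": force on the tool from outside, world axes, zero at the start; "torque": the same for the moment, N m; "width": opening from 0.0 (shut) to 1.0 (fully open).
Only numpy, scipy, OpenCV 4.12 (cv2) and the standard library are available. Lean on these libraries where they do the work, as an engineer would, in place of code of your own. Each camera call takes 0.05 s, during which the arm holds its last target. There are 200 camera calls.

## Working session

There is one attempt and no reset: what is moved stays moved. The work goes in short steps, Python scripts to look and compute and a tool call to move; the robot and the scene stay as the last step left them, time stands still between calls to the robot, and variables do not carry over. Pictures are saved under pics/ and viewed, on a budget of 10 in all, crops included, one or two more only if the job needs it, and the job is handed in when it is done.

Besides the shell and the picture viewer there is one more tool, called after ">>>" as a command line: name --argument value ..., lists and objects as JSON in quotes. play_rows: Moves the arm, as the interface text tells. Its arguments: {"type":"object","properties":{"rows":{"type":"array","items":{"type":"object","properties":{"dx":{"type":"number","minimum":-1,"maximum":1},"dy":{"type":"number","minimum":-1,"maximum":1},"dz":{"type":"number","minimum":-1,"maximum":1},"roll":{"type":"number","minimum":-1,"maximum":1},"fingers":{"type":"number"}}}},"grip_force":{"type":"number"}},"required":["rows"]}

```bash
ls; mkdir -p pics
python3 - <<'E'
from workcell import bot, vision
import cv2,numpy as np
print(bot.read_state(), bot.grip_point_offset)
for n in("scene","top"):
    c=vision.read_camera(n); cv2.imwrite(f"pics/{n}0.png",c["pixels"][:,:,::-1])
    np.savez(f"{n}0.npz",**c)
    print(n,c["fx"],c["cx"],c["cy"],c["distortion"],c["R"],c["t"])
E
```

```text
pics
{'time': 0.0, 'q': array([-1.18087423e+00,  2.64776570e-01,  1.60538857e+00,  1.92798794e-05,
        1.27367821e+00, -3.69117872e-02]), 'joint_vel': array([-3.77018093e-04, -1.71921928e-03, -6.39433699e-04, -2.15600629e-05,
        1.75163109e-03, -1.30791772e-03]), 'joint_torque': array([ 1.27112151e-03, -5.15115917e+01, -3.67313969e+01, -1.33430458e-04,
        1.30994007e-02,  2.54013923e-05]), 'tool_pos': array([ 0.27916262, -0.61376441,  0.22993837]), 'tcp_rot': array([-3.06815227e+00, -6.64912377e-01,  5.91861649e-04]), 'wrist_force': array([ 0.59491927,  0.13089127, -0.35572028]), 'torque': array([ 0.02849919, -0.00345778,  0.01798462]), 'width': 0.9971299157247191} 0.0187
scene 444.05602110848514 274.81076579044185 214.9405103086921 [-0.05118472  0.          0.          0.          0.        ] [[ 0.48334028 -0.87531     0.01464864]
 [-0.35264452 -0.20998877 -0.91189175]
 [ 0.80126401  0.43558825 -0.4101693 ]] [-0.34603076  0.24308098  0.86066773]
top 445.6088836523871 282.07285510306804 215.88002475884736 [-0.01322693  0.          0.          0.          0.        ] [[ 0.01056011 -0.9996226   0.02536011]
 [-0.98275826 -0.0150571  -0.18428101]
 [ 0.18459332 -0.02297683 -0.98254637]] [-0.12812043  0.54922094  1.08440998]
```

View pics/scene0.png

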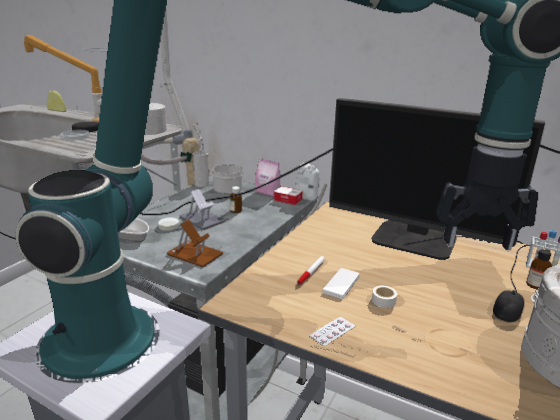

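View pics/top0.png

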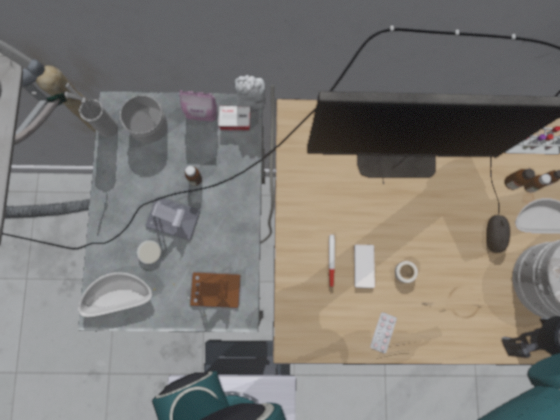

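Both views show the same layout. In the top view, the tile is at (365,267), the marker at (332,262) and the tape roll at (407,272). The grey easel is at (172,218), with the petri dish at (149,252) and the bottle at (194,176). The brown decoy is at (215,290). Next I'll measure the tile and take a closer look at the easel.

```bash
cat > h.py <<'E'
import cv2,numpy as np
def load(n,k=0): 
    return dict(np.load(f"{n}{k}.npz"))
def K(c): return np.array([[c["fx"],0,c["cx"]],[0,c["fy"],c["cy"]],[0,0,1.]])
def rays(c,px):
    u=cv2.undistortPoints(np.array(px,float).reshape(-1,1,2),K(c),c["distortion"]).reshape(-1,2)
    return np.c_[u,np.ones(len(u))]
def cast(c,px,z):
    d=rays(c,px)@c["R"]; o=-c["R"].T@c["t"]
    return o+d*((z-o[2])/d[:,2])[:,None]
def cloud(c):
    h,w=c["depth"].shape; g=np.stack(np.meshgrid(np.arange(w),np.arange(h)),-1).reshape(-1,2)
    P=rays(c,g)*c["depth"].reshape(-1,1)
    return ((P-c["t"])@c["R"]).reshape(h,w,3)
def proj(c,X):
    return cv2.projectPoints(np.array(X,float).reshape(-1,3),cv2.Rodrigues(c["R"])[0],c["t"],K(c),c["distortion"])[0].reshape(-1,2)
E
python3 - <<'E'
from h import *
t=load("top");s=load("scene")
for c,n,roi in((t,"top",(235,300,348,382)),(s,"scene",(262,305,318,364))):
    y0,y1,x0,x1=roi; im=c["pixels"].astype(int); m=np.zeros(im.shape[:2],np.uint8)
    sub=im[y0:y1,x0:x1]; m[y0:y1,x0:x1]=((sub.min(2)>(150))&(np.ptp(sub,2)<35))*255
    cs,_=cv2.findContours(m,0,2); k=max(cs,key=cv2.contourArea)
    p=cast(c,k.reshape(-1,2),.012); (cx,cy),wh,a=cv2.minAreaRect((p[:,:2]*1000).astype(np.float32)); print(n,cx,cy,wh,a)
    C=cloud(c); print(np.median(C[m>0],0))
C=cloud(t)
print("easel z grid"); print((C[196:240:2,146:200:3,2]*1000).round().astype(int))
a=cv2.resize(t["pixels"][190:245,140:205],None,fx=9,fy=9,interpolation=cv2.INTER_CUBIC)[:495,:]
b=cv2.resize(s["pixels"][180:235,180:215],None,fx=9,fy=9,interpolation=cv2.INTER_CUBIC)
# side by side scaled to <=800 wide
im=np.hstack([a,b])[:,:,::-1]; im=cv2.resize(im,None,fx=.85,fy=.85); print(im.shape); cv2.imwrite("pics/easel.png",im)
E
```

```text
top 430.6015319824219 -339.2353820800781 (52.0232048034668, 112.11756896972656) 88.89654541015625
[ 0.42908354 -0.3387793   0.00740537]
scene 416.8372497558594 -342.6327209472656 (53.306331634521484, 123.89630126953125) 89.26396942138672
[ 0.41992471 -0.33991982  0.00854237]
easel z grid
[[ 2  3 -2 -2  0 43 47 48  0  1  2  2  0  1  2 -3 -1  4]
 [ 6  6  1 41 43 46  8  0  1 -3  4  2  3 -7  1 -5 -2  0]
 [ 4 -2 43 41 12  6  6 10  7  1 -1  2  3  5  1  1  3  1]
 [37 39  3  8 14  6 10  5  8  6  6  0  2  0  5  0  2  4]
 [34  5 -3  4 90 79 11  7  7  6 12 10  5  1  3  2  3  0]
 [ 0  1  8 88 87 81 71 11 10 13 10 13  9  8  6  6 -1  1]
 [ 2 -1 13 93 84 78 69 64 61 10  4  8  7  7 12 10  7  7]
 [ 2  3  8 90 83 79 71 63 60 50  9 47 61  3 14  8  8  8]
 [-2  1 13 88 78 77 69 67 55 53 44 47 59  8  5  9  9  6]
 [-1  0 12 82 82 70 70 66 54 50 45 51 60  7  9  6  7  8]
 [-1  9 10 45 80 74 68 60 54 48 46 62 57 10  7 10 13 11]
 [ 1  9  8 10  6  3 68 58 55 50 48 64  3  8 13 12  9  8]
 [ 3 11 12  8  7 12  7 55 52 46 48 58  9  9 11 10  6 -2]
 [ 0 10 10 10  5  6  7  8 10 45 49 56 11 10  9 12  9  2]
 [ 8  6  8  9  8 13 12  9 10 45 63 56  7  8  9  9 10  2]
 [ 7  8 10  7  3 10  8  7  9 13 12  9  6  6 11  8  7  1]
 [ 0 -4 11  6  9  9 10  8 11  8  8  5 10  8  9  8  2 -3]
 [ 0 -4  2  2  5  7 11 13 15  9 10  8  8  7  7 10  5  3]
 [-2  0 -2  4  2 -1 -3  3  9 10 11 12  7  5  7  9  0  1]
 [-2  1 -1  0  0 -3  4  2  2  9  6  9  5  8 12  9 -1  1]
 [ 3  2  3 -3 -1  2 -1  0  4  1 -3 10  9  6  5  6  0  1]
 [ 0 -3 -2  4 -2 -1  2 -1 -2  0 -1  1  4  8  7  5 -1  1]]
(421, 765, 3)
```

View pics/easel.png

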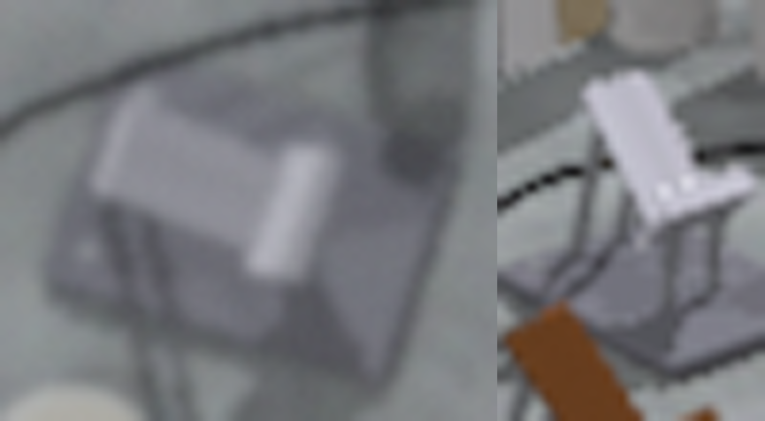

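Run:
```python
from h import *
t=load("top")
f=lambda l:[(140+x/7.65-.4,190+y/7.65-.4) for x,y in l]
top=cast(t,f([(92,190),(138,88)]),.0896); lip=cast(t,f([(300,275),(335,160)]),.0633)
foot=cast(t,f([(375,380),(50,290),(458,150)]),.008)
for P in(top,lip,foot): print((P*1000).round(1).tolist(), np.linalg.norm(P[1]-P[0])*1000)
h=lambda v:np.degrees(np.arctan2(v[1],v[0]))
print("headings",h(top[1]-top[0]),h(lip[1]-lip[0]),h(foot[1]-foot[0])-90, "mid-mid",h(top.mean(0)-lip.mean(0))-90, "dist (expect 56)",np.linalg.norm((top.mean(0)-lip.mean(0))[:2])*1000)
C=cloud(t)[198:226,150:178]; pix=C.reshape(-1,3)
rear=(top.mean(0)-lip.mean(0))[:2]; rear/=np.linalg.norm(rear); lat=np.array([-rear[1],rear[0]])
q=(pix[:,:2]-top.mean(0)[:2]); u=q@rear; v=q@lat
k=(abs(v)<.012)&(u>-.038)&(u<-.004)&(pix[:,2]>.04)
A=np.c_[u[k],v[k],np.ones(k.sum())]; co=np.linalg.lstsq(A,pix[k,2],rcond=None)[0]
print(k.sum(),co,np.degrees(np.arctan(np.hypot(*co[:2]))),"twist",np.degrees(np.arctan2(co[1],co[0])))
```

```text
[[542.6, 200.0, 89.6], [576.3, 187.4, 89.6]] 35.97496059768618
[[520.2, 137.6, 63.3], [558.8, 128.2, 63.3]] 39.679354767581565
[[493.2, 121.8, 8.0], [522.7, 234.3, 8.0], [573.9, 97.1, 8.0]] 116.36678551175976
headings -20.515355722006532 -13.771125114793477 -14.68079176175847 mid-mid -18.150951590792843 dist (expect 56) 63.969063971124385
172 [1.10159197 0.03278053 0.09163399] 47.780170103455205 twist 1.7044715776333552
```

Run:
```python
from h import *
for n in("top","scene"):
    c=load(n); C=cloud(c).reshape(-1,3)
    C=C[np.isfinite(C).all(1)]
    for hd in (72,74,76):
        r=np.array([np.cos(np.radians(hd)),np.sin(np.radians(hd))]); l=np.array([-r[1],r[0]])
        q=C[:,:2]-[.546,.149]; u=q@r; v=q@l; z=C[:,2]
        # signed distance to nominal backrest plane through origin at z=.042
        s48,c48=np.sin(np.radians(48)),np.cos(np.radians(48))
        X=u*c48+(z-.042)*s48; Z=-u*s48+(z-.042)*c48
        k=(abs(Z)<.010)&(X>.012)&(X<.058)&(abs(v)<.03)
        w=[];
        for a in np.arange(.010,.06,.012):
            kk=k&(abs(X-a-.006)<.006); vv=np.sort(v[kk]); w.append((round((vv[:3].mean()+vv[-3:].mean())*500,1),round((vv[-3:].mean()-vv[:3].mean())*1000,1),round(np.median(Z[kk])*1000,1)) if len(vv)>8 else None)
        kl=(Z>.018)&(Z<.030)&(X>-.006)&(X<.014)&(abs(v)<.035); vl=np.sort(v[kl])
        A=np.c_[X[k],v[k],np.ones(k.sum())]; co=np.linalg.lstsq(A,Z[k],rcond=None)[0]
        print(n,hd,k.sum(),"bins vmid,width,Z",w,"plane slopes",co.round(3),"lip",kl.sum(),((vl[2]+vl[-3])*500).round(1),(np.median(Z[kl])*1000).round(1), "Xtop",np.percentile(X[(abs(Z)<.008)&(abs(v)<.012)&(X<.09)&(X>0.01)],98).round(4))
```

```text
top 72 207 bins vmid,width,Z [(np.float64(1.0), np.float64(30.4), np.float64(-1.2)), (np.float64(0.7), np.float64(29.8), np.float64(-0.9)), (np.float64(1.1), np.float64(31.2), np.float64(-1.6)), (np.float64(1.7), np.float64(30.4), np.float64(-1.2)), None] plane slopes [-0.     0.039 -0.001] lip 70 -0.8 22.4 Xtop 0.0664
top 74 208 bins vmid,width,Z [(np.float64(0.6), np.float64(30.3), np.float64(-1.4)), (np.float64(0.1), np.float64(29.8), np.float64(-0.9)), (np.float64(0.1), np.float64(31.2), np.float64(-1.5)), (np.float64(0.4), np.float64(30.4), np.float64(-1.3)), None] plane slopes [ 0.001  0.014 -0.001] lip 70 -0.4 22.5 Xtop 0.0665
top 76 208 bins vmid,width,Z [(np.float64(0.1), np.float64(30.3), np.float64(-1.7)), (np.float64(-0.6), np.float64(29.8), np.float64(-0.7)), (np.float64(-0.9), np.float64(31.2), np.float64(-1.3)), (np.float64(-0.9), np.float64(30.4), np.float64(-1.3)), None] plane slopes [ 0.001 -0.011 -0.001] lip 70 0.1 22.5 Xtop 0.0662
scene 72 127 bins vmid,width,Z [(np.float64(4.6), np.float64(26.1), np.float64(-0.8)), (np.float64(3.3), np.float64(31.0), np.float64(-1.0)), (np.float64(3.4), np.float64(29.8), np.float64(-1.5)), (np.float64(3.9), np.float64(29.4), np.float64(-0.5)), None] plane slopes [ 0.016  0.002 -0.002] lip 50 2.0 22.9 Xtop 0.0675
scene 74 128 bins vmid,width,Z [(np.float64(4.4), np.float64(26.6), np.float64(-0.9)), (np.float64(2.6), np.float64(31.1), np.float64(-1.2)), (np.float64(2.4), np.float64(29.9), np.float64(-1.6)), (np.float64(2.6), np.float64(29.4), np.float64(-0.7)), None] plane slopes [ 0.016 -0.023 -0.002] lip 49 2.5 22.8 Xtop 0.0675
scene 76 128 bins vmid,width,Z [(np.float64(4.0), np.float64(26.7), np.float64(-1.2)), (np.float64(2.0), np.float64(31.1), np.float64(-1.3)), (np.float64(1.3), np.float64(30.0), np.float64(-1.6)), (np.float64(1.4), np.float64(29.5), np.float64(-0.9)), None] plane slopes [ 0.015 -0.048 -0.002] lip 50 2.9 22.7 Xtop 0.0681
```

>>> play_rows --rows '[{"dx": 0,"fingers": 0}]' --grip_force 20

```text
validation failed for argument at $.ro...
```

>>> play_rows --rows '[{"dx": 0,"dy": 0,"dz": 0,"roll": 0.91,"fingers": 0},{"dx": 0,"dy": 0,"dz": 0,"roll": 0.91,"fingers": 0},{"dx": 0,"dy": 0,"dz": 0,"roll": 0.91,"fingers": 0},{"dx": 0,"dy": 0,"dz": 0,"roll": 0.91,"fingers": 0},{"dx": 0,"dy": 0,"dz": 0,"roll": 0.91,"fingers": 0},{"dx": 0,"dy": 0,"dz": 0,"roll": 0.91,"fingers": 0},{"dx": 0,"dy": 0,"dz": 0,"roll": 0.91,"fingers": 0},{"dx": 0.28,"dy": -0.77,"dz": 0.1,"roll": 0,"fingers": 0},{"dx": 0.28,"dy": -0.77,"dz": 0.1,"roll": 0,"fingers": 0},{"dx": 0.28,"dy": -0.77,"dz": 0.1,"roll": 0,"fingers": 0},{"dx": 0.28,"dy": -0.77,"dz": 0.1,"roll": 0,"fingers": 0},{"dx": 0.28,"dy": -0.77,"dz": 0.2,"roll": 0,"fingers": 0},{"dx": 0.28,"dy": -0.77,"dz": 0.2,"roll": 0,"fingers": 0},{"dx": 0.28,"dy": -0.77,"dz": 0.3,"roll": 0,"fingers": 0},{"dx": 0.28,"dy": -0.77,"dz": 0.3,"roll": 0,"fingers": 0},{"dx": 0.28,"dy": -0.77,"dz": 0.3,"roll": 0,"fingers": 0},{"dx": 0,"dy": 0,"dz": 0,"roll": 0,"fingers": 0}]' --grip_force 20

```text
time: 1.52
tool_pos: [0.3844, -0.3326, 0.1597]
tcp_rot: [-3.134, 0.023, 0.006]
wrist_force: [-0.2, 0.1, -0.7]
width: 0.998
```

>>> play_rows --rows '[{"dx": 0.03,"dy": 0.15,"dz": 0.8,"roll": 0.07,"fingers": 0},{"dx": 0,"dy": 0,"dz": 0.8,"roll": 0,"fingers": 0},{"dx": 0,"dy": 0,"dz": 0.8,"roll": 0,"fingers": 0},{"dx": 0,"dy": 0,"dz": 0.8,"roll": 0,"fingers": 0},{"dx": 0,"dy": 0,"dz": 0.5,"roll": 0,"fingers": 0},{"dx": 0,"dy": 0,"dz": 0.25,"roll": 0,"fingers": 0},{"dx": 0,"dy": 0,"dz": 0,"roll": 0,"fingers": 0}]' --grip_force 20

```text
time: 2.1
tool_pos: [0.3843, -0.3436, 0.0026]
tcp_rot: [-3.137, 0.036, 0.007]
wrist_force: [-0.6, 1.1, 0.7]
width: 0.995
```

```bash
cat > look.py <<'E'
import sys
from workcell import bot, vision
from h import *
k=sys.argv[1]; out=[]
for n in("scene","top"):
    c=vision.read_camera(n); np.savez(f"{n}{k}.npz",**c)
    s=proj(c,np.array([[float(x) for x in sys.argv[2:5]]]))[0].astype(int); s=np.clip(s,[64,64],[495,355])
    w=int(sys.argv[5]) if len(sys.argv)>5 else 60
    x0,y0=s-w; print(n,"crop origin",x0,y0,"scale",380/(2*w))
    out.append(cv2.resize(c["pixels"][y0:y0+2*w,x0:x0+2*w],(380,380),interpolation=cv2.INTER_CUBIC))
cv2.imwrite(f"pics/look{k}.png",np.hstack(out)[:,:,::-1])
st=bot.read_state(); print(st["time"],st["tool_pos"],st["tcp_rot"],st["wrist_force"],st["width"],st["q"])
E
python3 look.py 1 .43 -.339 0.01
```

```text
scene crop origin 281 219 scale 3.1666666666666665
top crop origin 304 205 scale 3.1666666666666665
2.2 [ 0.38652913 -0.34572057  0.00576093] [ 3.14108900e+00 -3.61364319e-02  3.67573635e-04] [ 0.99861896 -0.10040579 -0.71160974] 0.9987291207461189 [-7.77725243e-01  2.25571002e-01  2.12069365e+00 -7.12165989e-05
  7.94954289e-01  8.16128789e-01]
```

View pics/look1.png

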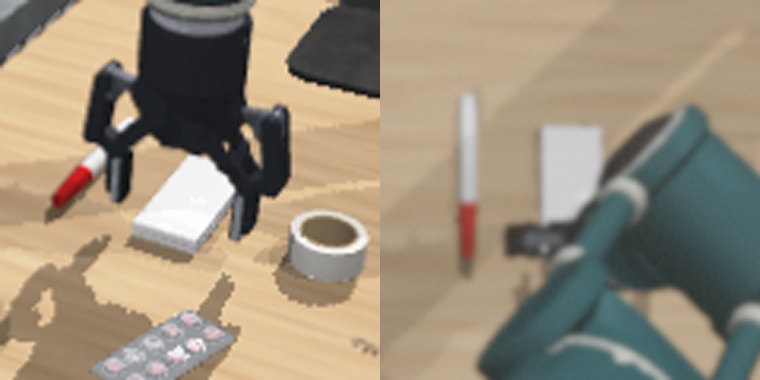

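Run:
```python
from h import *
s=load("scene",0);t=load("top",0)
print(cast(s,[(281+160/3.1667,219+235/3.1667)],.012))
print(proj(s,[[.3756,-.339,.012],[.3865,-.3457,.006]])-[281,219],"crop x3.167")
for c,roi in((t,(235,300,348,382)),(s,(262,305,318,364))):
    y0,y1,x0,x1=roi; im=c["pixels"][y0:y1,x0:x1].astype(int); v=im[:,:,2]
    m=((v>150)&(np.ptp(im,2)<40)).astype(np.uint8)
    # top surface: height filter is noisy, use brightness clusters
    print(np.percentile(v[m>0],[5,25,50,75,95]))
    for th in (150,170,190,205):
        mm=((v>th)&(np.ptp(im,2)<40)).astype(np.uint8)*255
        k=max(cv2.findContours(mm,0,2)[0],key=cv2.contourArea).reshape(-1,2)+[x0,y0]
        print(th,cv2.minAreaRect((cast(c,k,.012)[:,:2]*1000).astype(np.float32)))
```

```text
[[ 0.36184715 -0.34115669  0.012     ]]
[[51.94817911 70.96075065]
 [56.27475647 71.65936843]] crop x3.167
[165.05 193.   198.   199.   210.  ]
150 ((430.6015319824219, -339.2353820800781), (52.0232048034668, 112.11756896972656), 88.89654541015625)
170 ((430.0240783691406, -337.99835205078125), (49.57815170288086, 109.06436920166016), 88.89909362792969)
190 ((429.6353759765625, -338.021484375), (44.41489028930664, 104.56939697265625), 88.87762451171875)
205 ((395.4600524902344, -337.3167724609375), (30.83625030517578, 39.944698333740234), 0.6066793203353882)
[161. 231. 241. 243. 252.]
150 ((416.8372497558594, -342.6327209472656), (53.306331634521484, 123.89630126953125), 89.26396942138672)
170 ((420.6045837402344, -341.86749267578125), (51.609580993652344, 116.49419403076172), 89.65880584716797)
190 ((422.99749755859375, -341.186767578125), (49.515296936035156, 111.71208190917969), 89.64118194580078)
205 ((423.4168395996094, -341.0539245605469), (48.69856262207031, 110.79876708984375), 89.34056091308594)
```

>>> play_rows --rows '[{"dx": -0.11,"dy": -0.15,"dz": 0.1,"roll": 0,"fingers": 0},{"dx": 0,"dy": 0,"dz": 0,"roll": 0,"fingers": 0.2},{"dx": 0,"dy": 0,"dz": 0,"roll": 0,"fingers": 0.35},{"dx": 0,"dy": 0,"dz": 0,"roll": 0,"fingers": 0.5},{"dx": 0,"dy": 0,"dz": 0,"roll": 0,"fingers": 0.6},{"dx": 0,"dy": 0,"dz": 0,"roll": 0,"fingers": 0.6},{"dx": 0,"dy": 0,"dz": 0,"roll": 0,"fingers": 0.6},{"dx": 0,"dy": 0,"dz": 0,"roll": 0,"fingers": 0.6},{"dx": 0,"dy": 0,"dz": 0,"roll": 0,"fingers": 0.6}]' --grip_force 20

```text
time: 2.95
tool_pos: [0.3825, -0.3394, 0.0026]
tcp_rot: [3.141, -0.035, 0.001]
wrist_force: [-2.2, 2.1, 6.1]
width: 0.572
```

>>> play_rows --rows '[{"dx": 0,"dy": 0,"dz": -0.2,"roll": 0,"fingers": 0.6},{"dx": 0,"dy": 0,"dz": -0.4,"roll": 0,"fingers": 0.6},{"dx": 0,"dy": 0,"dz": -0.5,"roll": 0,"fingers": 0.6},{"dx": 0,"dy": 0,"dz": -0.5,"roll": 0,"fingers": 0.6},{"dx": 0,"dy": 0,"dz": -0.5,"roll": 0,"fingers": 0.6},{"dx": 0,"dy": 0,"dz": -0.5,"roll": 0,"fingers": 0.6},{"dx": 0,"dy": 0,"dz": -0.5,"roll": 0,"fingers": 0.6},{"dx": 0,"dy": 0,"dz": -0.5,"roll": 0,"fingers": 0.6},{"dx": 0,"dy": 0,"dz": -0.4,"roll": 0,"fingers": 0.6},{"dx": 0,"dy": 0,"dz": 0,"roll": 0,"fingers": 0.6},{"dx": 0,"dy": 0,"dz": 0,"roll": 0,"fingers": 0.6}]' --grip_force 20

```text
time: 3.87
tool_pos: [0.3826, -0.3396, 0.1626]
tcp_rot: [3.139, -0.036, 0.003]
wrist_force: [0.2, -0.3, -2.4]
width: 0.566
```

```bash
python3 look.py 2 .41 -.339 0.12
```

```text
scene crop origin 282 181 scale 3.1666666666666665
top crop origin 314 210 scale 3.1666666666666665
3.9667 [ 0.3813011  -0.33836129  0.16018563] [-3.14021322e+00  3.57269068e-02  2.04371605e-03] [ 0.21076278  1.15317042 -1.41895154] 0.5676202932552131 [-7.74631604e-01  9.19515061e-03  2.02807548e+00 -5.62690705e-05
  1.10607514e+00  8.18943450e-01]
```

View pics/look2.png

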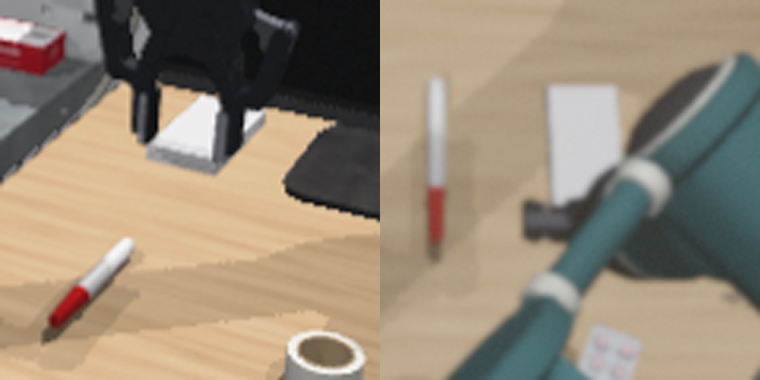

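Picture 5 shows the tile still horizontal in the grip, so it doesn't swing at 20 N. I'll go down near the desk and ease the finger command in small steps until it pivots, measuring the slope by depth.

>>> play_rows --rows '[{"dx": 0,"dy": 0,"dz": 0.5,"roll": 0,"fingers": 0.6},{"dx": 0,"dy": 0,"dz": 0.7,"roll": 0,"fingers": 0.6},{"dx": 0,"dy": 0,"dz": 0.7,"roll": 0,"fingers": 0.6},{"dx": 0,"dy": 0,"dz": 0.7,"roll": 0,"fingers": 0.6},{"dx": 0,"dy": 0,"dz": 0.4,"roll": 0,"fingers": 0.6},{"dx": 0,"dy": 0,"dz": 0.15,"roll": 0,"fingers": 0.5},{"dx": 0,"dy": 0,"dz": 0,"roll": 0,"fingers": 0.47},{"dx": 0,"dy": 0,"dz": 0,"roll": 0,"fingers": 0.45},{"dx": 0,"dy": 0,"dz": 0,"roll": 0,"fingers": 0.45},{"dx": 0,"dy": 0,"dz": 0,"roll": 0,"fingers": 0.45}]' --grip_force 20

```text
time: 4.8
tool_pos: [0.383, -0.3401, 0.0368]
tcp_rot: [3.139, -0.036, 0.003]
wrist_force: [-0.1, -0.7, -1.3]
width: 0.565
```

```bash
cat > tilt.py <<'E'
import sys
from workcell import bot, vision
from h import *
st=bot.read_state(); p=st["tool_pos"]; print(st["time"],p.round(4),st["wrist_force"].round(1),"w",round(st["width"],4))
k=sys.argv[1]; hd=np.radians(float(sys.argv[2])) # heading B from A
d=np.array([np.cos(hd),np.sin(hd)]); l=np.array([-d[1],d[0]])
for n in("scene","top"):
    c=vision.read_camera(n); np.savez(f"{n}{k}.npz",**c); C=cloud(c); im=c["pixels"].astype(int)
    u=(C[:,:,:2]-p[:2])@d; v=(C[:,:,:2]-p[:2])@l
    m=(im.min(2)>140)&(np.ptp(im,2)<40)&(abs(v)<.022)&(u>-.02)&(u<.11)&(C[:,:,2]<p[2]+.04)
    m&=(C[:,:,2]>p[2]-.13)
    if m.sum()<15: print(n,"few",m.sum()); continue
    U,Z=u[m],C[:,:,2][m]; f=np.polyfit(U,Z,1); g=np.linalg.svd(np.c_[U-U.mean(),Z-Z.mean()],full_matrices=False)[2][0]
    print(n,m.sum(),"u",np.percentile(U,[2,98]).round(3),"z",np.percentile(Z,[2,98]).round(3),"slope deg",np.degrees(np.arctan(f[0])).round(1),"pca",np.degrees(np.arctan2(g[1],g[0])).round(1))
E
python3 tilt.py 3 -0.7
```

```text
4.8 [ 0.383  -0.3401  0.0368] [-0.1 -0.7 -1.3] w 0.5654
scene 338 u [-0.009  0.082] z [0.032 0.044] slope deg 0.9 pca -179.1
top 449 u [0.026 0.103] z [0.032 0.044] slope deg -4.4 pca 175.3
```

>>> play_rows --rows '[{"dx": 0,"dy": 0,"dz": 0,"roll": 0,"fingers": 0.44},{"dx": 0,"dy": 0,"dz": 0,"roll": 0,"fingers": 0.437},{"dx": 0,"dy": 0,"dz": 0,"roll": 0,"fingers": 0.437},{"dx": 0,"dy": 0,"dz": 0,"roll": 0,"fingers": 0.437}]' --grip_force 20

```text
time: 5.23
tool_pos: [0.382, -0.339, 0.0355]
tcp_rot: [3.141, -0.036, 0.0]
wrist_force: [0.1, 0.1, -1.2]
width: 0.562
```

```bash
python3 tilt.py 4 -0.7
```

```text
5.2333 [ 0.382  -0.339   0.0355] [ 0.1  0.1 -1.2] w 0.5619
scene 334 u [-0.01   0.082] z [0.03  0.043] slope deg -0.5 pca 179.5
top 472 u [0.024 0.109] z [-0.005  0.042] slope deg -8.6 pca 169.4
```

>>> play_rows --rows '[{"dx": 0,"dy": 0,"dz": 0,"roll": 0,"fingers": 0.432},{"dx": 0,"dy": 0,"dz": 0,"roll": 0,"fingers": 0.432},{"dx": 0,"dy": 0,"dz": 0,"roll": 0,"fingers": 0.432}]' --grip_force 20

```text
time: 5.58
tool_pos: [0.382, -0.339, 0.0352]
tcp_rot: [-3.141, 0.036, 0.0]
wrist_force: [0.3, -0.6, -0.8]
width: 0.568
```

```bash
python3 tilt.py 4 -0.7
```

```text
5.5833 [ 0.382  -0.339   0.0352] [ 0.3 -0.6 -0.8] w 0.5682
scene 341 u [-0.01   0.083] z [0.031 0.043] slope deg 0.4 pca -179.6
top 469 u [0.025 0.109] z [-0.006  0.042] slope deg -8.9 pca 169.2
```

>>> play_rows --rows '[{"dx": 0,"dy": 0,"dz": 0,"roll": 0,"fingers": 0.427},{"dx": 0,"dy": 0,"dz": 0,"roll": 0,"fingers": 0.427},{"dx": 0,"dy": 0,"dz": 0,"roll": 0,"fingers": 0.427}]' --grip_force 20

```text
time: 5.93
tool_pos: [0.382, -0.339, 0.0353]
tcp_rot: [3.141, -0.036, 0.0]
wrist_force: [-0.2, -0.3, -0.7]
width: 0.577
```

```bash
python3 tilt.py 5 -0.7
```

```text
5.9333 [ 0.382  -0.339   0.0353] [-0.2 -0.3 -0.7] w 0.5769
scene 341 u [-0.01   0.082] z [0.03  0.043] slope deg -0.3 pca 179.6
top 468 u [0.024 0.109] z [-0.006  0.042] slope deg -8.6 pca 169.6
```

>>> play_rows --rows '[{"dx": 0,"dy": 0,"dz": 0,"roll": 0,"fingers": 0.423},{"dx": 0,"dy": 0,"dz": 0,"roll": 0,"fingers": 0.42},{"dx": 0,"dy": 0,"dz": 0,"roll": 0,"fingers": 0.42}]' --grip_force 20

```text
time: 6.28
tool_pos: [0.3821, -0.3391, 0.0354]
tcp_rot: [3.141, -0.036, 0.0]
wrist_force: [0.7, 0.7, 0.4]
width: 0.581
```

```bash
python3 tilt.py 6 -0.7
```

```text
6.2833 [ 0.3821 -0.3391  0.0354] [0.7 0.7 0.4] w 0.5814
scene 248 u [-0.012  0.09 ] z [0.011 0.042] slope deg -14.4 pca 165.5
top 425 u [0.025 0.101] z [-0.005  0.032] slope deg -17.4 pca 161.7
```

Picture-free check: it pivoted to about 17° with the far end on the desk. I'll follow the arc at this light grip.

>>> play_rows --rows '[{"dx": 0.07,"dy": 0,"dz": -0.17,"roll": 0,"fingers": 0.42},{"dx": 0.07,"dy": 0,"dz": -0.17,"roll": 0,"fingers": 0.42},{"dx": 0.08,"dy": 0,"dz": -0.18,"roll": 0,"fingers": 0.42},{"dx": 0.1,"dy": 0,"dz": -0.18,"roll": 0,"fingers": 0.42},{"dx": 0.13,"dy": 0,"dz": -0.18,"roll": 0,"fingers": 0.42},{"dx": 0.15,"dy": 0,"dz": -0.17,"roll": 0,"fingers": 0.42},{"dx": 0,"dy": 0,"dz": 0,"roll": 0,"fingers": 0.42}]' --grip_force 20

```text
time: 6.97
tool_pos: [0.4085, -0.3408, 0.0798]
tcp_rot: [3.139, -0.035, 0.006]
wrist_force: [-0.7, -0.8, 0.2]
width: 0.579
```

```bash
python3 tilt.py 7 -0.7
```

```text
6.9667 [ 0.4085 -0.3408  0.0798] [-0.7 -0.8  0.2] w 0.5785
scene 109 u [-0.018  0.03 ] z [0.03  0.087] slope deg -43.8 pca 133.0
top 225 u [0.023 0.07 ] z [-0.006  0.053] slope deg -49.5 pca 130.1
```

>>> play_rows --rows '[{"dx": 0.14,"dy": 0,"dz": -0.12,"roll": 0,"fingers": 0.42},{"dx": 0.14,"dy": 0,"dz": -0.11,"roll": 0,"fingers": 0.42},{"dx": 0.15,"dy": 0,"dz": -0.1,"roll": 0,"fingers": 0.42},{"dx": 0.15,"dy": 0,"dz": -0.08,"roll": 0,"fingers": 0.42},{"dx": 0.16,"dy": 0,"dz": -0.07,"roll": 0,"fingers": 0.42},{"dx": 0.16,"dy": 0,"dz": -0.06,"roll": 0,"fingers": 0.42},{"dx": 0.17,"dy": 0,"dz": -0.05,"roll": 0,"fingers": 0.42},{"dx": 0.17,"dy": 0,"dz": -0.04,"roll": 0,"fingers": 0.42},{"dx": 0.17,"dy": 0,"dz": -0.03,"roll": 0,"fingers": 0.42},{"dx": 0.17,"dy": 0,"dz": -0.02,"roll": 0,"fingers": 0.42},{"dx": 0,"dy": 0,"dz": 0,"roll": 0,"fingers": 0.42}]' --grip_force 20

```text
time: 7.98
tool_pos: [0.4709, -0.3413, 0.105]
tcp_rot: [3.141, -0.035, 0.002]
wrist_force: [-0.1, -0.2, 0.1]
width: 0.579
```

```bash
python3 tilt.py 8 -0.7; python3 look.py 9 .46 -.339 0.06 45
```

```text
7.9833 [ 0.4709 -0.3413  0.105 ] [-0.1 -0.2  0.1] w 0.5789
scene 200 u [-0.02  -0.008] z [0.017 0.108] slope deg -15.2 pca -88.3
top few 1
scene crop origin 302 210 scale 4.222222222222222
top crop origin 323 207 scale 4.222222222222222
8.1833 [ 0.46881881 -0.34081604  0.10423503] [-3.14101636e+00  3.57597606e-02  9.96883217e-04] [-0.44267622  0.04086792 -0.68464313] 0.5824192377395457 [-6.71512858e-01  1.97275259e-01  1.93350158e+00 -1.11961453e-04
  1.01154566e+00  9.22111469e-01]
```

View pics/look9.png

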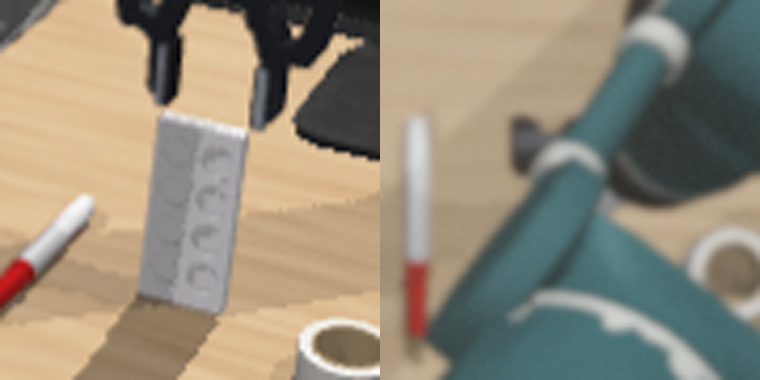

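Picture 6 shows the tile standing vertical on its short edge at (190,210) in the left panel. The wells face the robot and the fingertips are just at its top edge. I'll open slightly, go down 12 mm and grip it properly.

>>> play_rows --rows '[{"dx": 0,"dy": 0,"dz": 0,"roll": 0,"fingers": 0.38},{"dx": 0,"dy": 0,"dz": 0,"roll": 0,"fingers": 0.34},{"dx": 0,"dy": 0,"dz": 0,"roll": 0,"fingers": 0.34},{"dx": -0.04,"dy": 0,"dz": 0.1,"roll": 0,"fingers": 0.34},{"dx": 0,"dy": 0,"dz": 0.1,"roll": 0,"fingers": 0.34},{"dx": 0,"dy": 0,"dz": 0.1,"roll": 0,"fingers": 0.34},{"dx": 0,"dy": 0,"dz": 0,"roll": 0,"fingers": 0.34},{"dx": 0,"dy": 0,"dz": 0,"roll": 0,"fingers": 0.4},{"dx": 0,"dy": 0,"dz": 0,"roll": 0,"fingers": 0.6},{"dx": 0,"dy": 0,"dz": 0,"roll": 0,"fingers": 0.6},{"dx": 0,"dy": 0,"dz": 0,"roll": 0,"fingers": 0.6},{"dx": 0,"dy": 0,"dz": -0.3,"roll": 0,"fingers": 0.6},{"dx": 0,"dy": 0,"dz": -0.5,"roll": 0,"fingers": 0.6},{"dx": 0,"dy": 0,"dz": -0.5,"roll": 0,"fingers": 0.6},{"dx": 0,"dy": 0,"dz": 0,"roll": 0,"fingers": 0.6}]' --grip_force 30

```text
time: 9.43
tool_pos: [0.4703, -0.3431, 0.15]
tcp_rot: [3.136, -0.036, 0.011]
wrist_force: [0.7, -1.7, -0.1]
width: 0.571
```

```bash
python3 tilt.py 10 -0.7; python3 look.py 11 .46 -.339 0.1 45
```

```text
9.4333 [ 0.4703 -0.3431  0.15  ] [ 0.7 -1.7 -0.1] w 0.5709
scene 265 u [-0.02  -0.007] z [0.058 0.166] slope deg 78.7 pca 87.8
top few 2
scene crop origin 304 195 scale 4.222222222222222
top crop origin 327 205 scale 4.222222222222222
9.6333 [ 0.46697786 -0.34050219  0.14369781] [-3.14054712e+00  3.57569439e-02  1.68779363e-03] [ 0.0874898   0.12626928 -1.70623397] 0.5642971839482154 [-6.73130192e-01  1.53437123e-01  1.90472274e+00  3.90985315e-06
  1.08479782e+00  9.20434478e-01]
```

View pics/look11.png

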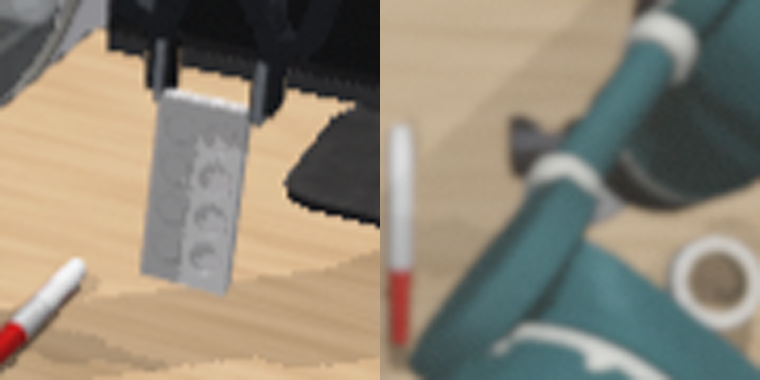

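Picture 7 shows the tile held and hanging vertical, wells toward the robot. Next I'll lift and roll by −76°, then carry it to the easel.

>>> play_rows --rows '[{"dx": 0,"dy": 0,"dz": -0.1,"roll": -0.5,"fingers": 0.6},{"dx": 0,"dy": 0,"dz": -0.2,"roll": -1,"fingers": 0.6},{"dx": 0,"dy": 0,"dz": -0.2,"roll": -1,"fingers": 0.6},{"dx": 0,"dy": 0,"dz": -0.2,"roll": -1,"fingers": 0.6},{"dx": 0,"dy": 0,"dz": -0.2,"roll": -1,"fingers": 0.6},{"dx": 0,"dy": 0,"dz": -0.2,"roll": -1,"fingers": 0.6},{"dx": 0,"dy": 0,"dz": -0.2,"roll": -1,"fingers": 0.6},{"dx": 0,"dy": 0,"dz": -0.2,"roll": -1,"fingers": 0.6},{"dx": 0,"dy": 0,"dz": -0.2,"roll": -1,"fingers": 0.6},{"dx": 0,"dy": 0,"dz": -0.2,"roll": -1,"fingers": 0.6},{"dx": 0,"dy": 0,"dz": -0.2,"roll": -1,"fingers": 0.6},{"dx": 0,"dy": 0,"dz": -0.2,"roll": -1,"fingers": 0.6},{"dx": 0,"dy": 0,"dz": -0.2,"roll": -1,"fingers": 0.6},{"dx": 0,"dy": 0,"dz": -0.2,"roll": -1,"fingers": 0.6},{"dx": 0,"dy": 0,"dz": -0.2,"roll": -1,"fingers": 0.6},{"dx": 0,"dy": 0,"dz": -0.2,"roll": -1,"fingers": 0.6},{"dx": 0,"dy": 0,"dz": -0.2,"roll": -1,"fingers": 0.6},{"dx": 0,"dy": 0,"dz": -0.2,"roll": -1,"fingers": 0.6},{"dx": 0,"dy": 0,"dz": -0.2,"roll": -1,"fingers": 0.6},{"dx": 0,"dy": 0,"dz": -0.1,"roll": -0.45,"fingers": 0.6}]' --grip_force 60

```text
time: 11.3
tool_pos: [0.4673, -0.3407, 0.2957]
tcp_rot: [-2.496, -1.904, 0.001]
wrist_force: [-0.2, 0.3, -1.9]
width: 0.55
```

>>> play_rows --rows '[{"dx": 0.15,"dy": -0.02,"dz": 0,"roll": 0,"fingers": 0.6},{"dx": 0.3,"dy": -0.03,"dz": 0,"roll": 0,"fingers": 0.6},{"dx": 0.5,"dy": -0.05,"dz": 0,"roll": 0,"fingers": 0.6},{"dx": 0.7,"dy": -0.08,"dz": 0,"roll": 0,"fingers": 0.6},{"dx": 0.8,"dy": -0.1,"dz": 0,"roll": 0,"fingers": 0.6},{"dx": 0.8,"dy": -0.1,"dz": 0,"roll": 0,"fingers": 0.6},{"dx": 0.8,"dy": -0.1,"dz": 0,"roll": 0,"fingers": 0.6},{"dx": 0.8,"dy": -0.1,"dz": 0,"roll": 0,"fingers": 0.6},{"dx": 0.8,"dy": -0.1,"dz": 0,"roll": 0,"fingers": 0.6},{"dx": 0.8,"dy": -0.1,"dz": 0,"roll": 0,"fingers": 0.6},{"dx": 0.8,"dy": -0.1,"dz": 0,"roll": 0,"fingers": 0.6},{"dx": 0.8,"dy": -0.1,"dz": 0,"roll": 0,"fingers": 0.6},{"dx": 0.8,"dy": -0.1,"dz": 0,"roll": 0,"fingers": 0.6},{"dx": 0.8,"dy": -0.1,"dz": 0,"roll": 0,"fingers": 0.6},{"dx": 0.8,"dy": -0.1,"dz": 0,"roll": 0,"fingers": 0.6},{"dx": 0.7,"dy": -0.1,"dz": 0,"roll": 0,"fingers": 0.6},{"dx": 0.5,"dy": -0.06,"dz": 0,"roll": 0,"fingers": 0.6},{"dx": 0.3,"dy": -0.03,"dz": 0,"roll": 0,"fingers": 0.6},{"dx": 0.15,"dy": 0,"dz": 0,"roll": 0,"fingers": 0.6},{"dx": 0,"dy": 0,"dz": 0,"roll": 0,"fingers": 0.6}]' --grip_force 60

```text
time: 12.97
tool_pos: [0.5398, 0.1422, 0.2956]
tcp_rot: [-2.499, -1.903, 0.002]
wrist_force: [0.3, 0.0, -0.1]
width: 0.548
```

```bash
python3 tilt.py 12 74.5; python3 look.py 13 .545 .15 0.2 55
```

```text
12.9667 [0.5398 0.1422 0.2956] [ 0.3  0.  -0.1] w 0.5478
scene 128 u [-0.02  -0.012] z [0.209 0.309] slope deg 57.1 pca -90.4
top 84 u [-0.017 -0.007] z [0.306 0.312] slope deg -6.9 pca 170.2
scene crop origin 146 103 scale 3.4545454545454546
top crop origin 106 149 scale 3.4545454545454546
13.1667 [0.54018035 0.13996895 0.29637152] [ 2.50205403e+00  1.89940866e+00 -8.98024855e-04] [ 1.08207021  0.07432459 -1.22265279] 0.5520871327411323 [ 2.09195706e-01  8.22687496e-03  1.77313318e+00 -4.81107701e-04
  1.36064301e+00  4.81442630e-01]
```

View pics/look13.png

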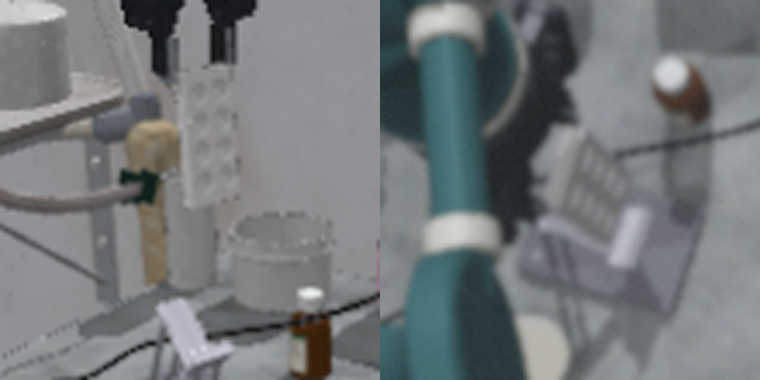

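Picture 8 shows the tile vertical above the easel with the wells facing outward. Left panel: tile at (210,135), easel at (185,335). I'll measure its offset from the easel centreline.

Run:
```python
from h import *
O=np.array([.5455,.1505]); hd=np.radians(74.5); r=np.array([np.cos(hd),np.sin(hd)]); l=np.array([-r[1],r[0]])
for n in("scene","top"):
    c=load(n,13); C=cloud(c); im=c["pixels"].astype(int); q=C[:,:,:2]-O; u=q@r; v=q@l; z=C[:,:,2]
    m=(im.min(2)>110)&(np.ptp(im,2)<40)&(abs(v)<.05)&(u>-.06)&(u<.03)&(z>.19)&(z<.33)
    U,V,Z=u[m],v[m],z[m]
    print(n,m.sum(),"z",np.percentile(Z,[1,5,50,95,99]).round(4))
    for a,b in((.19,.22),(.22,.25),(.25,.28),(.28,.30),(.303,.33)):
        k=(Z>a)&(Z<b)
        if k.sum()>10: print(a,k.sum(),"v lo/hi",np.percentile(V[k],[3,97]).round(4),"mid",np.percentile(V[k],[3,97]).mean().round(4),"u",np.percentile(U[k],[5,50,95]).round(4),"slope u/v deg",np.degrees(np.arctan(np.polyfit(V[k],U[k],1)[0])).round(1))
print("tcp uv",(np.array([.5402,.1400])-O)@r,(np.array([.5402,.1400])-O)@l)
```

```text
scene 628 z [0.2008 0.2054 0.2565 0.3061 0.3091]
0.19 119 v lo/hi [-0.0197  0.0301] mid 0.0052 u [-0.0363 -0.0323 -0.0258] slope u/v deg -1.3
0.22 159 v lo/hi [-0.0188  0.0283] mid 0.0048 u [-0.0348 -0.0307 -0.0249] slope u/v deg -1.3
0.25 161 v lo/hi [-0.0194  0.0273] mid 0.004 u [-0.0342 -0.03   -0.024 ] slope u/v deg -1.0
0.28 118 v lo/hi [-0.0194  0.0275] mid 0.004 u [-0.0334 -0.0288 -0.0236] slope u/v deg -0.9
0.303 50 v lo/hi [-0.0237  0.0277] mid 0.002 u [-0.0328 -0.0291 -0.0207] slope u/v deg -2.7
top 501 z [0.2022 0.2078 0.2813 0.3112 0.3127]
0.19 80 v lo/hi [-0.0209  0.0266] mid 0.0029 u [-0.0353 -0.0336 -0.0296] slope u/v deg -0.1
0.22 73 v lo/hi [-0.0172  0.0264] mid 0.0046 u [-0.0342 -0.0318 -0.028 ] slope u/v deg -0.0
0.25 92 v lo/hi [-0.0219  0.0264] mid 0.0023 u [-0.032  -0.0302 -0.0246] slope u/v deg 1.4
0.28 70 v lo/hi [-0.023   0.0261] mid 0.0015 u [-0.0308 -0.0285 -0.026 ] slope u/v deg 0.8
0.303 175 v lo/hi [-0.0236  0.0254] mid 0.0009 u [-0.0293 -0.0239 -0.0179] slope u/v deg -2.2
tcp uv -0.011534483151905278 0.0023012384531839805
```

The tile centre sits about 12 mm outward of the finger axis, so it's gripped only by the pad edges. I'll stand it on the free bench in front of the easel and regrip it centred.

>>> play_rows --rows '[{"dx": -0.2,"dy": 0,"dz": 0.2,"roll": 0,"fingers": 0.6},{"dx": -0.4,"dy": 0,"dz": 0.4,"roll": 0,"fingers": 0.6},{"dx": -0.5,"dy": 0,"dz": 0.5,"roll": 0,"fingers": 0.6},{"dx": -0.5,"dy": 0,"dz": 0.6,"roll": 0,"fingers": 0.6},{"dx": -0.3,"dy": 0,"dz": 0.6,"roll": 0,"fingers": 0.6},{"dx": 0,"dy": 0,"dz": 0.6,"roll": 0,"fingers": 0.6},{"dx": 0,"dy": 0,"dz": 0.6,"roll": 0,"fingers": 0.6},{"dx": 0,"dy": 0,"dz": 0.5,"roll": 0,"fingers": 0.6},{"dx": 0,"dy": 0,"dz": 0.4,"roll": 0,"fingers": 0.6},{"dx": 0,"dy": 0,"dz": 0.2,"roll": 0,"fingers": 0.6},{"dx": 0,"dy": 0,"dz": 0.15,"roll": 0,"fingers": 0.6},{"dx": 0,"dy": 0,"dz": 0,"roll": 0,"fingers": 0.6},{"dx": 0,"dy": 0,"dz": 0,"roll": 0,"fingers": 0.6}]' --grip_force 20

```text
time: 14.25
tool_pos: [0.5204, 0.0675, 0.107]
tcp_rot: [2.501, 1.901, 0.001]
wrist_force: [0.8, 0.5, -0.7]
width: 0.55
```

```bash
cat > rel.py <<'E'
import sys
from workcell import bot, vision
from h import *
O=np.array([.5455,.1505]); hd=np.radians(74.5); r=np.array([np.cos(hd),np.sin(hd)]); l=np.array([-r[1],r[0]])
st=bot.read_state(); p=st["tool_pos"]; tu,tv=(p[:2]-O)@r,(p[:2]-O)@l
print(st["time"],"tcp u,v,z",tu.round(4),tv.round(4),p[2].round(4),"F",st["wrist_force"].round(1),"w",round(st["width"],3),"rot",st["tcp_rot"].round(3))
for n in("scene","top"):
    c=vision.read_camera(n); np.savez(f"{n}{sys.argv[1]}.npz",**c); C=cloud(c); im=c["pixels"].astype(int); q=C[:,:,:2]-O; u=q@r; v=q@l; z=C[:,:,2]
    m=(im.min(2)>110)&(np.ptp(im,2)<45)&(abs(v-tv)<.04)&(abs(u-tu)<.05)&(z>p[2]-.085)&(z<p[2]+.03)
    U,V,Z=u[m],v[m],z[m]
    print(n,m.sum(),"z",np.percentile(Z,[1,99]).round(4))
    for a,b in((-.09,-.06),(-.06,-.03),(-.03,0),(.006,.03)):
        k=(Z>p[2]+a)&(Z<p[2]+b)
        if k.sum()>10: print(a,k.sum(),"v",np.percentile(V[k],[3,97]).round(4),"mid",np.percentile(V[k],[3,97]).mean().round(4),"u",np.percentile(U[k],[5,50,95]).round(4))
E
python3 rel.py 14
```

```text
14.25 tcp u,v,z -0.0867 0.002 0.107 F [ 0.8  0.5 -0.7] w 0.55 rot [2.501e+00 1.901e+00 1.000e-03]
scene 538 z [0.023  0.1227]
-0.09 134 v [-0.0209  0.0281] mid 0.0036 u [-0.1101 -0.106  -0.1   ]
-0.06 157 v [-0.0209  0.0278] mid 0.0035 u [-0.1083 -0.1045 -0.0985]
-0.03 159 v [-0.0208  0.0285] mid 0.0038 u [-0.1068 -0.1027 -0.097 ]
0.006 64 v [-0.0206  0.0285] mid 0.0039 u [-0.1058 -0.1021 -0.0954]
top 171 z [0.0227 0.1243]
-0.09 35 v [-0.0237  0.0253] mid 0.0008 u [-0.1091 -0.108  -0.1042]
-0.06 56 v [-0.0222  0.0251] mid 0.0015 u [-0.108  -0.1061 -0.1031]
-0.03 43 v [-0.0234  0.025 ] mid 0.0008 u [-0.1065 -0.1047 -0.102 ]
0.006 28 v [-0.0116  0.0221] mid 0.0053 u [-0.1045 -0.1035 -0.1002]
```

>>> play_rows --rows '[{"dx": 0,"dy": 0,"dz": 0.2,"roll": 0,"fingers": 0.6},{"dx": 0,"dy": 0,"dz": 0.05,"roll": 0,"fingers": 0.6},{"dx": 0,"dy": 0,"dz": 0.03,"roll": 0,"fingers": 0.6},{"dx": 0,"dy": 0,"dz": 0,"roll": 0,"fingers": 0.6}]' --grip_force 20

```text
time: 14.68
tool_pos: [0.5214, 0.0684, 0.0974]
tcp_rot: [2.5, 1.901, 0.004]
wrist_force: [-2.1, 1.2, 8.4]
width: 0.545
```

>>> play_rows --rows '[{"dx": 0,"dy": 0,"dz": 0,"roll": 0,"fingers": 0.44},{"dx": 0,"dy": 0,"dz": 0,"roll": 0,"fingers": 0.42},{"dx": 0,"dy": 0,"dz": 0,"roll": 0,"fingers": 0.4},{"dx": 0,"dy": 0,"dz": 0,"roll": 0,"fingers": 0.36},{"dx": 0,"dy": 0,"dz": 0,"roll": 0,"fingers": 0.33},{"dx": 0,"dy": 0,"dz": 0,"roll": 0,"fingers": 0.33},{"dx": 0,"dy": 0,"dz": 0,"roll": 0,"fingers": 0.33}]' --grip_force 20

```text
time: 15.27
tool_pos: [0.5197, 0.0678, 0.0949]
tcp_rot: [-2.501, -1.901, 0.001]
wrist_force: [-0.7, 0.1, -0.3]
width: 0.669
```

```bash
python3 rel.py 15
```

```text
15.2667 tcp u,v,z -0.0865 0.0028 0.0949 F [-0.7  0.1 -0.3] w 0.669 rot [-2.501e+00 -1.901e+00  1.000e-03]
scene 555 z [0.0104 0.1131]
-0.09 133 v [-0.0218  0.0294] mid 0.0038 u [-0.1094 -0.105  -0.042 ]
-0.06 157 v [-0.0209  0.0272] mid 0.0031 u [-0.1086 -0.1044 -0.0989]
-0.03 160 v [-0.0221  0.0276] mid 0.0028 u [-0.1072 -0.1026 -0.0958]
0.006 77 v [-0.0205  0.0277] mid 0.0036 u [-0.1051 -0.1026 -0.0945]
top 149 z [0.0116 0.1128]
-0.09 33 v [-0.0244  0.0255] mid 0.0005 u [-0.109  -0.1072 -0.1022]
-0.06 56 v [-0.0218  0.0249] mid 0.0015 u [-0.1083 -0.1058 -0.1031]
-0.03 37 v [-0.0236  0.0208] mid -0.0014 u [-0.106  -0.1044 -0.1019]
0.006 19 v [-0.0081  0.0189] mid 0.0054 u [-0.1049 -0.1039 -0.1012]
```

>>> play_rows --rows '[{"dx": -0.1,"dy": 0,"dz": 0,"roll": 0,"fingers": 0.33},{"dx": -0.11,"dy": 0,"dz": 0,"roll": 0,"fingers": 0.33},{"dx": -0.1,"dy": 0,"dz": 0.08,"roll": 0,"fingers": 0.33},{"dx": 0,"dy": 0,"dz": 0,"roll": 0,"fingers": 0.33},{"dx": 0,"dy": 0,"dz": 0,"roll": 0,"fingers": 0.4},{"dx": 0,"dy": 0,"dz": 0,"roll": 0,"fingers": 0.6},{"dx": 0,"dy": 0,"dz": 0,"roll": 0,"fingers": 0.6},{"dx": 0,"dy": 0,"dz": 0,"roll": 0,"fingers": 0.6}]' --grip_force 30

```text
time: 16.03
tool_pos: [0.5167, 0.0559, 0.0921]
tcp_rot: [2.501, 1.902, -0.0]
wrist_force: [-0.0, -0.5, -0.2]
width: 0.571
```

```bash
python3 rel.py 16
```

```text
16.0333 tcp u,v,z -0.0988 0.0025 0.0921 F [-0.  -0.5 -0.2] w 0.571 rot [ 2.501  1.902 -0.   ]
scene 533 z [0.0082 0.1128]
-0.09 122 v [-0.0219  0.0271] mid 0.0026 u [-0.1089 -0.1055 -0.1003]
-0.06 154 v [-0.0209  0.0284] mid 0.0037 u [-0.108  -0.1048 -0.0985]
-0.03 160 v [-0.0225  0.028 ] mid 0.0027 u [-0.1064 -0.1022 -0.0975]
0.006 70 v [-0.0211  0.0184] mid -0.0013 u [-0.1057 -0.1018 -0.0956]
top 30 z [0.008  0.0394]
-0.09 21 v [-0.0238  0.0134] mid -0.0052 u [-0.1088 -0.1076 -0.1055]
```

>>> play_rows --rows '[{"dx": 0,"dy": 0,"dz": -0.2,"roll": 0,"fingers": 0.6},{"dx": 0,"dy": 0,"dz": -0.4,"roll": 0,"fingers": 0.6},{"dx": 0,"dy": 0,"dz": -0.5,"roll": 0,"fingers": 0.6},{"dx": 0,"dy": 0,"dz": -0.5,"roll": 0,"fingers": 0.6},{"dx": 0,"dy": 0.02,"dz": -0.4,"roll": 0,"fingers": 0.6},{"dx": 0.1,"dy": 0.02,"dz": 0,"roll": 0,"fingers": 0.6},{"dx": 0.3,"dy": 0,"dz": 0,"roll": 0,"fingers": 0.6},{"dx": 0.5,"dy": 0,"dz": 0,"roll": 0,"fingers": 0.6},{"dx": 0.6,"dy": 0,"dz": 0,"roll": 0,"fingers": 0.6},{"dx": 0.5,"dy": 0,"dz": 0,"roll": 0,"fingers": 0.6},{"dx": 0.3,"dy": 0,"dz": 0,"roll": 0,"fingers": 0.6},{"dx": 0.1,"dy": 0,"dz": 0.1,"roll": 0,"fingers": 0.6},{"dx": 0,"dy": 0,"dz": 0.15,"roll": 0,"fingers": 0.6},{"dx": 0,"dy": 0,"dz": 0.15,"roll": 0,"fingers": 0.6},{"dx": 0,"dy": 0,"dz": 0.1,"roll": 0,"fingers": 0.6},{"dx": 0,"dy": 0,"dz": 0,"roll": 0,"fingers": 0.6}]' --grip_force 40

```text
time: 17.47
tool_pos: [0.5439, 0.1484, 0.1542]
tcp_rot: [-2.501, -1.898, -0.002]
wrist_force: [-5.0, 1.7, 12.8]
width: 0.576
```

```bash
python3 rel.py 17; python3 look.py 18 .545 .15 0.1 40
```

```text
17.4667 tcp u,v,z -0.0025 0.001 0.1542 F [-5.   1.7 12.8] w 0.576 rot [-2.501e+00 -1.898e+00 -2.000e-03]
scene 570 z [0.0704 0.173 ]
-0.09 175 v [-0.0224  0.0263] mid 0.0019 u [-0.0135 -0.008   0.0429]
-0.06 153 v [-0.023   0.0277] mid 0.0024 u [-0.0125 -0.0083 -0.0025]
-0.03 164 v [-0.0221  0.0278] mid 0.0029 u [-0.0105 -0.006  -0.0002]
0.006 57 v [-0.0209  0.0168] mid -0.002 u [-0.0101 -0.006   0.0021]
top 207 z [0.0703 0.1746]
-0.09 49 v [-0.0214  0.0238] mid 0.0012 u [-0.0132 -0.0111 -0.0078]
-0.06 75 v [-0.0237  0.0236] mid -0.0 u [-0.0117 -0.0093 -0.0054]
-0.03 60 v [-0.0204  0.0192] mid -0.0006 u [-0.0104 -0.0082 -0.0047]
0.006 21 v [-0.0306  0.0167] mid -0.0069 u [-0.014  -0.0075 -0.0046]
scene crop origin 163 150 scale 4.75
top crop origin 131 172 scale 4.75
17.6667 [0.54377566 0.14808285 0.15424387] [-2.50130303e+00 -1.89844924e+00 -2.08031498e-03] [-4.66925209  2.45631847 12.65083112] 0.5664297568173727 [0.22053724 0.115511   1.92681799 0.0020773  1.09865327 0.49193701]
```

View pics/look18.png

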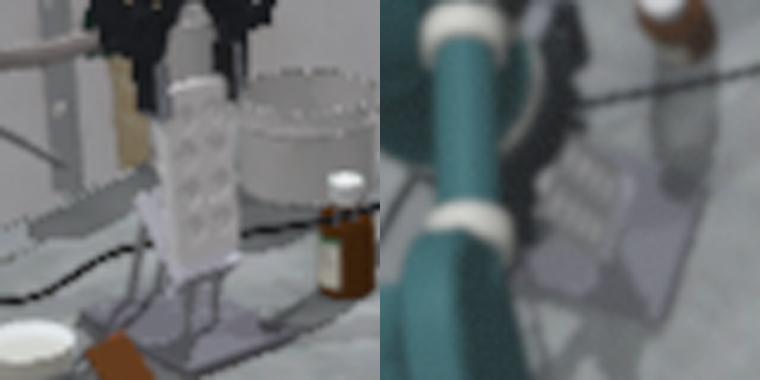

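Picture 9 and the 12.8 N reading show the tile's bottom edge resting on the ledge lip: the front face is slightly too far out. I'll lift 4 mm, shift 6 mm toward the rear and lower again.

>>> play_rows --rows '[{"dx": 0,"dy": 0,"dz": -0.12,"roll": 0,"fingers": 0.6},{"dx": 0.08,"dy": 0,"dz": 0,"roll": 0,"fingers": 0.6},{"dx": 0.07,"dy": 0,"dz": 0,"roll": 0,"fingers": 0.6},{"dx": 0,"dy": 0,"dz": 0.1,"roll": 0,"fingers": 0.6},{"dx": 0,"dy": 0,"dz": 0.1,"roll": 0,"fingers": 0.6},{"dx": 0,"dy": 0,"dz": 0,"roll": 0,"fingers": 0.6}]' --grip_force 40

```text
time: 18.17
tool_pos: [0.5442, 0.1534, 0.1468]
tcp_rot: [-2.5, -1.901, 0.005]
wrist_force: [0.7, -0.4, -1.5]
width: 0.565
```

>>> play_rows --rows '[{"dx": 0,"dy": 0,"dz": 0.03,"roll": 0,"fingers": 0.6},{"dx": 0,"dy": 0,"dz": 0.03,"roll": 0,"fingers": 0.6},{"dx": 0,"dy": 0,"dz": 0,"roll": 0,"fingers": 0.6}]' --grip_force 40

```text
time: 18.42
tool_pos: [0.5453, 0.1537, 0.146]
tcp_rot: [-2.501, -1.901, 0.001]
wrist_force: [0.2, -0.3, -2.2]
width: 0.571
```

```bash
python3 rel.py 19
```

```text
18.4167 tcp u,v,z 0.003 0.0011 0.146 F [ 0.2 -0.3 -2.2] w 0.571 rot [-2.501e+00 -1.901e+00  1.000e-03]
scene 573 z [0.0627 0.1644]
-0.09 172 v [-0.0235  0.0263] mid 0.0014 u [-0.0141 -0.003   0.0408]
-0.06 164 v [-0.0227  0.027 ] mid 0.0021 u [-0.0066 -0.0021  0.0391]
-0.03 154 v [-0.0222  0.0274] mid 0.0026 u [-0.005  -0.0004  0.0049]
0.006 60 v [-0.0228  0.0169] mid -0.003 u [-0.0046 -0.0008  0.0078]
top 236 z [0.0612 0.1668]
-0.09 83 v [-0.0211  0.0234] mid 0.0012 u [-0.0164 -0.0068 -0.0023]
-0.06 70 v [-0.0246  0.0204] mid -0.0021 u [-0.0057 -0.0037  0.0004]
-0.03 60 v [-0.0181  0.0183] mid 0.0001 u [-0.004  -0.002   0.0015]
0.006 23 v [-0.014   0.0139] mid -0.0 u [-0.0025 -0.0016  0.0019]
```

>>> play_rows --rows '[{"dx": 0,"dy": 0,"dz": 0.04,"roll": 0,"fingers": 0.6},{"dx": 0,"dy": 0,"dz": 0.03,"roll": 0,"fingers": 0.6},{"dx": 0,"dy": 0,"dz": 0,"roll": 0,"fingers": 0.6},{"dx": 0,"dy": 0,"dz": 0,"roll": 0,"fingers": 0.6}]' --grip_force 40

```text
time: 18.85
tool_pos: [0.5454, 0.1538, 0.1436]
tcp_rot: [-2.501, -1.901, 0.0]
wrist_force: [0.6, 0.0, -1.5]
width: 0.572
```

>>> play_rows --rows '[{"dx": 0,"dy": 0,"dz": 0.04,"roll": 0,"fingers": 0.6},{"dx": 0,"dy": 0,"dz": 0.02,"roll": 0,"fingers": 0.6},{"dx": 0,"dy": 0,"dz": 0,"roll": 0,"fingers": 0.6},{"dx": 0,"dy": 0,"dz": 0,"roll": 0,"fingers": 0.6}]' --grip_force 40

```text
time: 19.18
tool_pos: [0.5456, 0.1539, 0.1413]
tcp_rot: [-2.501, -1.901, -0.0]
wrist_force: [0.9, -0.1, -0.5]
width: 0.575
```

>>> play_rows --rows '[{"dx": 0,"dy": 0,"dz": 0.03,"roll": 0,"fingers": 0.6},{"dx": 0,"dy": 0,"dz": 0,"roll": 0,"fingers": 0.6},{"dx": 0,"dy": 0,"dz": 0,"roll": 0,"fingers": 0.6}]' --grip_force 40

```text
time: 19.43
tool_pos: [0.5458, 0.154, 0.1405]
tcp_rot: [2.501, 1.901, 0.001]
wrist_force: [-0.8, 1.2, 1.0]
width: 0.569
```

Contact in the trough is light and matches the expected both-corners fit. I'll start leaning it back along the computed arc, half-way first.

>>> play_rows --rows '[{"dx": 0,"dy": 0,"dz": 0,"roll": 0,"fingers": 0.44},{"dx": 0.07,"dy": 0,"dz": 0.005,"roll": 0,"fingers": 0.44},{"dx": 0.07,"dy": 0,"dz": 0.005,"roll": 0,"fingers": 0.44},{"dx": 0.07,"dy": 0,"dz": 0.005,"roll": 0,"fingers": 0.44},{"dx": 0.08,"dy": 0,"dz": 0.007,"roll": 0,"fingers": 0.44},{"dx": 0.097,"dy": 0,"dz": 0.02,"roll": 0,"fingers": 0.44},{"dx": 0.097,"dy": 0,"dz": 0.022,"roll": 0,"fingers": 0.44},{"dx": 0.097,"dy": 0,"dz": 0.025,"roll": 0,"fingers": 0.44},{"dx": 0,"dy": 0,"dz": 0,"roll": 0,"fingers": 0.44}]' --grip_force 20

```text
time: 20.18
tool_pos: [0.5526, 0.177, 0.1374]
tcp_rot: [2.5, 1.902, 0.002]
wrist_force: [-0.5, -1.6, 6.1]
width: 0.569
```

```bash
python3 rel.py 20; python3 look.py 21 .545 .15 0.1 40
```

```text
20.1833 tcp u,v,z 0.0275 0.0003 0.1374 F [-0.5 -1.6  6.1] w 0.569 rot [2.500e+00 1.902e+00 2.000e-03]
scene 599 z [0.055  0.1556]
-0.09 167 v [-0.0222  0.0258] mid 0.0018 u [-0.0184 -0.0002  0.0129]
-0.06 177 v [-0.0223  0.0262] mid 0.002 u [0.0023 0.009  0.0369]
-0.03 164 v [-0.0237  0.0267] mid 0.0015 u [0.0101 0.0166 0.0232]
0.006 59 v [-0.0238  0.019 ] mid -0.0024 u [0.0195 0.0222 0.0269]
top 555 z [0.0537 0.1579]
-0.09 175 v [-0.0243  0.0219] mid -0.0012 u [-0.0178 -0.0037  0.0032]
-0.06 142 v [-0.0247  0.0234] mid -0.0006 u [0.0019 0.007  0.0129]
-0.03 162 v [-0.0241  0.0226] mid -0.0008 u [0.0098 0.0151 0.0214]
0.006 62 v [-0.0318  0.0172] mid -0.0073 u [0.0196 0.0222 0.028 ]
scene crop origin 163 150 scale 4.75
top crop origin 131 172 scale 4.75
20.3833 [0.55247035 0.17669319 0.13740751] [2.49994392e+00 1.90145202e+00 2.19218404e-03] [ 0.4741981  -1.61676539  5.26401381] 0.5718444235262885 [ 2.66674425e-01  1.61615283e-01  1.90785449e+00 -1.38114114e-04
  1.07056870e+00  5.37038271e-01]
```

View pics/look21.png

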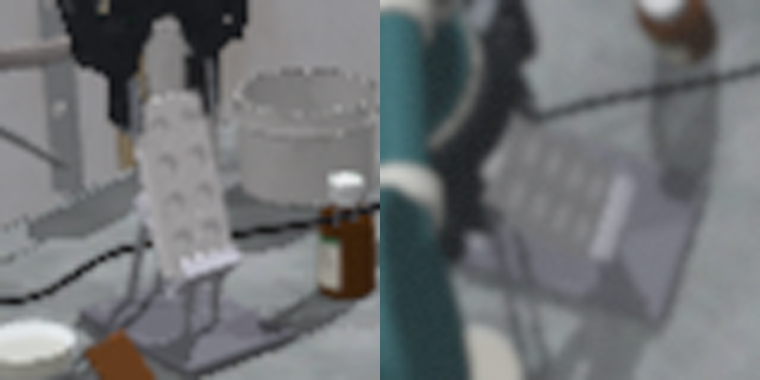

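Picture 10 shows the tile leaning back with its bottom edge behind the lip (left panel, around (205,262)) and the wells outward. I'll continue the arc.

>>> play_rows --rows '[{"dx": 0.095,"dy": 0,"dz": 0.028,"roll": 0,"fingers": 0.44},{"dx": 0.095,"dy": 0,"dz": 0.032,"roll": 0,"fingers": 0.44},{"dx": 0.095,"dy": 0,"dz": 0.036,"roll": 0,"fingers": 0.44},{"dx": 0.089,"dy": 0,"dz": 0.042,"roll": 0,"fingers": 0.44},{"dx": 0.089,"dy": 0,"dz": 0.047,"roll": 0,"fingers": 0.44},{"dx": 0.089,"dy": 0,"dz": 0.05,"roll": 0,"fingers": 0.44},{"dx": 0.084,"dy": 0,"dz": 0.054,"roll": 0,"fingers": 0.44},{"dx": 0.084,"dy": 0,"dz": 0.058,"roll": 0,"fingers": 0.44},{"dx": 0.084,"dy": 0,"dz": 0.06,"roll": 0,"fingers": 0.44},{"dx": 0,"dy": 0,"dz": 0,"roll": 0,"fingers": 0.44}]' --grip_force 20

```text
time: 21.22
tool_pos: [0.5606, 0.2079, 0.12]
tcp_rot: [2.5, 1.902, 0.001]
wrist_force: [0.9, -1.9, 3.0]
width: 0.573
```

```bash
cat > fit.py <<'E'
import sys
from workcell import bot, vision
from h import *
O=np.array([.5455,.1505]); hd=np.radians(74.5); r=np.array([np.cos(hd),np.sin(hd)]); l=np.array([-r[1],r[0]])
st=bot.read_state(); p=st["tool_pos"]; print(st["time"],"tcp u,v,z",((p[:2]-O)@r).round(4),((p[:2]-O)@l).round(4),p[2].round(4),"F",st["wrist_force"].round(1),"w",round(st["width"],3))
for n in("scene","top"):
    c=vision.read_camera(n); np.savez(f"{n}{sys.argv[1]}.npz",**c); C=cloud(c); im=c["pixels"].astype(int); q=C[:,:,:2]-O; u=q@r; v=q@l; z=C[:,:,2]
    m=(im.min(2)>90)&(np.ptp(im,2)<45)&(abs(v)<.018)&(u>-.002)&(u<.06)&(z>.06)&(z<.16)
    U,V,Z=u[m],v[m],z[m]
    for _ in range(4):
        A=np.c_[U,V,np.ones(len(U))]; co=np.linalg.lstsq(A,Z,rcond=None)[0]; e=abs(Z-A@co); k=e<.006; U,V,Z=U[k],V[k],Z[k]
    s48,c48=np.sin(np.radians(48)),np.cos(np.radians(48))
    # all tile points: distance near fitted plane, for width and extent
    k=(im.min(2)>90)&(np.ptp(im,2)<45)&(abs(z-(co[0]*u+co[1]*v+co[2]))<.006)&(abs(v)<.04)&(u>-.015)&(u<.09)
    X=u*c48+(z-.042)*s48; Zn=-u*s48+(z-.042)*c48
    print(n,len(U),"slope",np.degrees(np.arctan(co[0])).round(1),"cross",np.degrees(np.arctan(co[1])).round(1),"Zn med",np.median(Zn[k]).round(4),"X range",np.percentile(X[k],[2,98]).round(4))
    for a in (.02,.04,.06,.08,.1):
        kk=k&(abs(X-a)<.008)
        if kk.sum()>15: print("  X",a,kk.sum(),"v",np.percentile(v[kk],[3,97]).round(4),"mid",np.percentile(v[kk],[3,97]).mean().round(4),"Zn",np.median(Zn[kk]).round(4))
E
python3 fit.py 22
```

```text
21.2167 tcp u,v,z 0.0593 0.0008 0.12 F [ 0.9 -1.9  3. ] w 0.573
scene 236 slope 53.7 cross -2.0 Zn med 0.0169 X range [0.0018 0.1097]
  X 0.02 52 v [-0.0217  0.0262] mid 0.0022 Zn 0.0131
  X 0.04 68 v [-0.0226  0.025 ] mid 0.0012 Zn 0.0151
  X 0.06 65 v [-0.0219  0.0264] mid 0.0023 Zn 0.0177
  X 0.08 59 v [-0.023   0.0249] mid 0.0009 Zn 0.019
  X 0.1 49 v [-0.0231  0.0284] mid 0.0026 Zn 0.0219
top 397 slope 55.2 cross -0.1 Zn med 0.0177 X range [0.0044 0.1112]
  X 0.02 82 v [-0.024   0.0227] mid -0.0007 Zn 0.0121
  X 0.04 88 v [-0.0246  0.0236] mid -0.0005 Zn 0.0153
  X 0.06 103 v [-0.0233  0.0231] mid -0.0001 Zn 0.0176
  X 0.08 97 v [-0.024   0.0228] mid -0.0006 Zn 0.0209
  X 0.1 90 v [-0.028  0.023] mid -0.0025 Zn 0.0236
```

>>> play_rows --rows '[{"dx": 0.075,"dy": 0,"dz": 0.065,"roll": 0,"fingers": 0.44},{"dx": 0.075,"dy": 0,"dz": 0.068,"roll": 0,"fingers": 0.44},{"dx": 0.05,"dy": 0,"dz": 0.046,"roll": 0,"fingers": 0.44},{"dx": 0,"dy": 0,"dz": 0,"roll": 0,"fingers": 0.44},{"dx": 0,"dy": 0,"dz": 0,"roll": 0,"fingers": 0.44}]' --grip_force 20

```text
time: 21.73
tool_pos: [0.5625, 0.2152, 0.113]
tcp_rot: [-2.501, -1.901, -0.0]
wrist_force: [-0.3, 0.3, 4.3]
width: 0.573
```

```bash
python3 fit.py 23
```

```text
21.7333 tcp u,v,z 0.0669 0.0009 0.113 F [-0.3  0.3  4.3] w 0.573
scene 229 slope 49.4 cross -2.2 Zn med 0.0118 X range [0.0027 0.1075]
  X 0.02 58 v [-0.022   0.0269] mid 0.0025 Zn 0.0103
  X 0.04 58 v [-0.0223  0.0259] mid 0.0018 Zn 0.0112
  X 0.06 65 v [-0.0222  0.027 ] mid 0.0024 Zn 0.0118
  X 0.08 68 v [-0.0226  0.0246] mid 0.001 Zn 0.0123
  X 0.1 66 v [-0.0271  0.0293] mid 0.0011 Zn 0.0132
top 393 slope 49.6 cross 2.2 Zn med 0.0124 X range [0.004  0.1114]
  X 0.02 98 v [-0.0245  0.0235] mid -0.0005 Zn 0.0098
  X 0.04 111 v [-0.0246  0.0227] mid -0.001 Zn 0.0116
  X 0.06 114 v [-0.0244  0.0234] mid -0.0005 Zn 0.0125
  X 0.08 108 v [-0.024   0.0233] mid -0.0003 Zn 0.0137
  X 0.1 98 v [-0.0299  0.0271] mid -0.0014 Zn 0.014
```

>>> play_rows --rows '[{"dx": 0.03,"dy": 0,"dz": 0.025,"roll": 0,"fingers": 0.44},{"dx": 0.03,"dy": 0,"dz": 0.03,"roll": 0,"fingers": 0.44},{"dx": 0.01,"dy": 0,"dz": 0.01,"roll": 0,"fingers": 0.44},{"dx": 0,"dy": 0,"dz": 0,"roll": 0,"fingers": 0.44},{"dx": 0,"dy": 0,"dz": 0,"roll": 0,"fingers": 0.44}]' --grip_force 20

```text
time: 22.25
tool_pos: [0.5633, 0.2178, 0.1106]
tcp_rot: [-2.501, -1.901, -0.001]
wrist_force: [-0.5, 0.3, 4.7]
width: 0.573
```

```bash
python3 fit.py 24
```

```text
22.25 tcp u,v,z 0.0696 0.0009 0.1106 F [-0.5  0.3  4.7] w 0.573
scene 226 slope 47.3 cross -1.6 Zn med 0.0101 X range [0.0017 0.1076]
  X 0.02 58 v [-0.0225  0.026 ] mid 0.0017 Zn 0.0098
  X 0.04 65 v [-0.0218  0.026 ] mid 0.0021 Zn 0.0096
  X 0.06 63 v [-0.0227  0.0267] mid 0.002 Zn 0.0106
  X 0.08 60 v [-0.0225  0.0246] mid 0.0011 Zn 0.0101
  X 0.1 61 v [-0.028   0.0305] mid 0.0013 Zn 0.01
top 404 slope 47.2 cross -0.1 Zn med 0.0106 X range [0.004  0.1116]
  X 0.02 90 v [-0.0238  0.0227] mid -0.0006 Zn 0.01
  X 0.04 113 v [-0.0236  0.023 ] mid -0.0003 Zn 0.0103
  X 0.06 109 v [-0.0244  0.0229] mid -0.0008 Zn 0.0104
  X 0.08 116 v [-0.0236  0.0234] mid -0.0001 Zn 0.011
  X 0.1 113 v [-0.0264  0.0265] mid 0.0 Zn 0.0108
```

The tile is flat: slope about 47.3° against a nominal 48°, and centred. I'll release gently and retreat upward.

>>> play_rows --rows '[{"dx": 0,"dy": 0,"dz": 0,"roll": 0,"fingers": 0.43},{"dx": 0,"dy": 0,"dz": 0,"roll": 0,"fingers": 0.42},{"dx": 0,"dy": 0,"dz": 0,"roll": 0,"fingers": 0.41},{"dx": 0,"dy": 0,"dz": 0,"roll": 0,"fingers": 0.38},{"dx": 0,"dy": 0,"dz": 0,"roll": 0,"fingers": 0.34},{"dx": 0,"dy": 0,"dz": 0,"roll": 0,"fingers": 0.28},{"dx": 0,"dy": 0,"dz": 0,"roll": 0,"fingers": 0.2},{"dx": 0,"dy": 0,"dz": 0,"roll": 0,"fingers": 0.2},{"dx": 0,"dy": 0,"dz": 0,"roll": 0,"fingers": 0.2},{"dx": 0,"dy": 0,"dz": -0.1,"roll": 0,"fingers": 0.2},{"dx": 0,"dy": 0,"dz": -0.2,"roll": 0,"fingers": 0.2},{"dx": 0,"dy": 0,"dz": -0.4,"roll": 0,"fingers": 0.2},{"dx": 0,"dy": 0,"dz": -0.6,"roll": 0,"fingers": 0.2},{"dx": 0,"dy": 0,"dz": -0.6,"roll": 0,"fingers": 0.2},{"dx": 0,"dy": 0,"dz": -0.6,"roll": 0,"fingers": 0.2},{"dx": 0,"dy": 0,"dz": -0.4,"roll": 0,"fingers": 0.2},{"dx": 0,"dy": 0,"dz": 0,"roll": 0,"fingers": 0.2}]' --grip_force 20

```text
time: 23.77
tool_pos: [0.5661, 0.2186, 0.2327]
tcp_rot: [2.498, 1.9, 0.014]
wrist_force: [0.3, 0.7, 0.5]
width: 0.8
```

```bash
python3 fit.py 25; python3 look.py 26 .545 .15 0.08 60
```

```text
23.7667 tcp u,v,z 0.0712 -0.0017 0.2327 F [0.3 0.7 0.5] w 0.8
scene 215 slope 46.1 cross -0.2 Zn med 0.01 X range [0.0037 0.1077]
  X 0.02 65 v [-0.0237  0.0259] mid 0.0011 Zn 0.0102
  X 0.04 64 v [-0.022   0.0269] mid 0.0024 Zn 0.0101
  X 0.06 56 v [-0.0225  0.0262] mid 0.0019 Zn 0.0107
  X 0.08 60 v [-0.0214  0.0251] mid 0.0018 Zn 0.0096
  X 0.1 54 v [-0.0212  0.0273] mid 0.003 Zn 0.0096
top 402 slope 46.8 cross 0.0 Zn med 0.0105 X range [0.0035 0.1119]
  X 0.02 100 v [-0.0239  0.0228] mid -0.0005 Zn 0.0105
  X 0.04 107 v [-0.0245  0.0231] mid -0.0007 Zn 0.0102
  X 0.06 115 v [-0.024   0.0231] mid -0.0005 Zn 0.0108
  X 0.08 109 v [-0.0233  0.0231] mid -0.0001 Zn 0.0105
  X 0.1 107 v [-0.0235  0.0233] mid -0.0001 Zn 0.0104
scene crop origin 143 137 scale 3.1666666666666665
top crop origin 112 154 scale 3.1666666666666665
23.9667 [0.56227009 0.21728586 0.22503435] [-2.50024628 -1.9009726   0.00340981] [-0.84968362  0.08282323 -0.44432675] 0.7976161918285808 [3.27437287e-01 1.34115991e-01 1.76980452e+00 1.66327102e-05
 1.23996679e+00 5.98089105e-01]
```

View pics/look26.png

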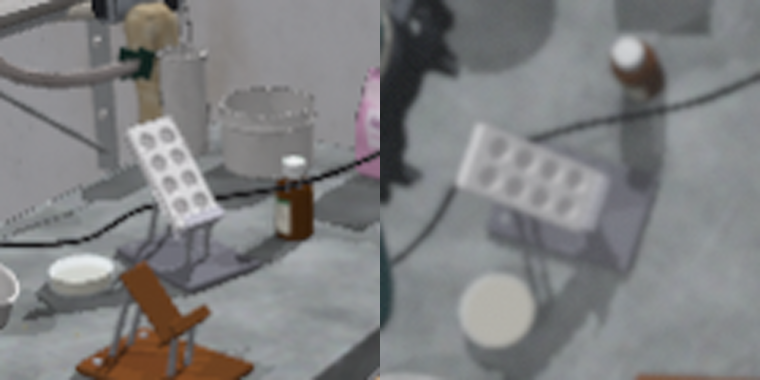

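Picture 11 shows the tile on the easel, wells outward, centred (left panel around (175,170)). The gripper is clear of it, and the bottle, petri dish and decoy haven't moved. Handing in.

Run:
```python
from h import *
from workcell import bot
a=load("scene",0)["pixels"].astype(int);b=load("scene",26)["pixels"].astype(int)
for n,(y0,y1,x0,x1) in dict(marker=(252,290,290,328),tape=(282,312,365,400),petri=(215,232,156,182),bottle=(184,216,228,244)).items():
    print(n,np.median(abs(a-b)[y0:y1,x0:x1]), (abs(a-b)[y0:y1,x0:x1].max(2)>60).mean().round(3))
bot.finish_job()
```

```text
marker 3.0 0.014
tape 3.0 0.0
petri 3.0 0.0
bottle 3.0 0.0
the job is handed in; nothing more can be done
```

The tile is standing on the grey easel on a short edge, wells facing outward, and I have let go of it and handed the job in. It took about 24 s of the 61 s allowed.

**How it was done:** I gripped one end and loosened the grip so the tile could pivot upright on the desk. I carried it to the bench and regripped it there, because it was held off-centre. Then I lowered it into the ledge and leaned it back under control until it lay on the backrest.

**Last checks, after release:**

| Check | Scene camera | Top camera |
|---|---|---|
| Slope (nominal 48°) | 46.1° | 46.8° |
| Offset from the easel's centreline | within about 1 mm | within about 1 mm |

- **Fit on the backrest:** the wells face stands the same distance out along its whole length, so the tile is flat.
- **Clearance:** the gripper is well above the tile and touching nothing.
- **Other objects:** the marker, tape roll, petri dish and bottle look unchanged between the first and last pictures.

**What disagreed or went wrong:**
- **Lip contact:** on the first lowering, the tile's bottom edge rested on the ledge lip with about 13 N. My easel position was about 4 mm too far forward; I lifted, shifted it back and lowered again.
- **Camera disagreement:** the two cameras differed by up to 7 mm on the tile at first. On sideways position at the easel they still differ by about 2 mm.
- **Picture budget:** I viewed 11 pictures, one over the budget.

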